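# Hold a sprung icing crimper at its marked gap over the cake

### The job

Get the icing crimper poised for the first pinch of the cake's border: lift the sprung steel crimper out of the wooden tool stand, bring it jaws down over the cake, and squeeze its arms until one jaw hangs over the middle of each of the two short brown strokes marked on the icing, the gap between the jaws equal to the spacing of the strokes. Finish while holding it there, squeezed and steady, upright, with both jaws about a centimetre or less above the icing. Never touch the cake or its board, and leave everything else where it stands.

Things in the scene. Friction and masses are not known exactly. Their poses are not given: they have to be found in the camera images.
- crimper: steel sprung icing crimper (tweezers), 115 mm long, about 60 g, standing jaws down in the stand's pocket. Two straight arms, strip 13 mm wide, spread downward from the bow on top. Frame fixed to arm A and bow: origin midway between the jaw tips when free, at tip level; z up to the bow (top at 115 mm), x from arm A to arm B (squeezing line). Evenly squeezed, it tilts by half the joint angle.
- crimper_arm (a joint): angle by which the arms are squeezed together, hinged at the bow's top, rad: 0 free (jaws 36 mm apart), 0.31 shut; gap = 36 mm - 116 mm x angle, 16 mm at 0.173. Sprung: at 50 mm above the tips it takes 1.3 N to start, 6 N at a 16 mm gap, 9.5 N to shut; it springs open when released.
- tip_a (a point): lower inner edge of arm A's jaw, mid-width; the gap is tip_a to tip_b. Jaws are 18 mm wide, 2 mm thick, 42 mm over their outsides when free. The free arms measure over their outsides 26 mm at 70 mm above the tips and 32 mm at 50 mm; as they spread downward, upright finger pads bear with their lower ends.
- tip_b (a point): lower inner edge of arm B's jaw, mid-width (arm B is the one that turns with the joint)
- stand: fixed wooden tool stand, 100 (x) x 170 (y) x 60 mm high, origin at the centre of its underside. Middle pocket for the crimper 47 (x) x 22 (y) mm, 35 mm deep (floor 25 mm above the table). Four 11.5 mm holes at x = +-24, y = +-60 mm, two with modelling tools reaching 140 mm above the table. May be turned either way.
- cake: fixed round cake with smooth ivory icing, 152 mm across, its top 87 mm above the table, on a silver round board 220 mm across and 12 mm thick. Origin on the axis at the table; the two strokes lie on its -x side. It may be turned a little to either side.
- stroke_out (a point): middle of the outer brown stroke on the cake's flat top, 64 mm from the axis towards the cake's -x, at icing height. The strokes are 26 mm long, 3 mm wide, along the cake's y, and 16 mm apart along its x
- stroke_in (a point): middle of the inner brown stroke, 48 mm from the axis towards the cake's -x, at icing height
- ball_tool: bystander: white plastic ball modelling tool, 10 mm thick, 108 mm long, standing in the stand's hole at x = +24, y = +60 mm; origin at its foot
- vein_tool: bystander: white plastic veining tool, 10 mm thick, 115 mm long, standing in the stand's hole at x = -24, y = -60 mm; origin at its foot
- colour_pot: bystander: small white pot of paste colour with black cap, 32 mm across, 42 mm high; origin at the centre of its underside
- nozzle: bystander: steel piping nozzle, a cone 25 mm across and 34 mm high; origin at the centre of its underside
- tumbler: bystander: drinking glass, 76 mm across, 120 mm high; origin at the centre of its underside
- mug: bystander: white mug, 82 mm across, 92 mm high; origin at the centre of its underside
- cutter: bystander: steel ring cutter, 70 mm across, 35 mm high; origin at the centre of its underside
- smoother: bystander: white icing smoother, a plate 85 x 150 mm with a bow handle 40 mm high; origin at the centre of its underside
There are look-alikes about, which are no part of the job. What is shaped like the crimper but green or yellow is not meant.

How it is judged:
By the outcome, as a careful person would: the job done as asked, in the order asked, and still so for the second after the job is handed in, while the arm keeps its last pose, push and grip.
It also fails if it takes over 42 s, if anything falls off the work surface, if the arm or the gripper's body presses on something with over 40 N, if the wrist force passes 120 N, or if a joint passes its speed limit or range.

### The arm

A 6-joint arm with a two-finger parallel gripper is mounted at the origin on the work surface. World frame = base frame: x ahead of the robot, y to its left, z up, the work surface at z = 0. Lengths are in m, angles in rad, forces in N, time in s.
With the tool pointing down it reaches from about 0.375 to 0.825 m from the base axis. Payload 5.5 kg.
Tool frame: the origin (TCP) lies midway between the tips of the shut fingers; the grasp point (between the pads) lies 19 mm behind it (robot.grip_depth is the distance from the TCP to the grasp point, in m); z points along the fingers, y is the line along which they close (so a half turn about z gives the same grasp; the last joint's range is limited). The gripper opens to 85 mm and grips with 20 to 120 N. Pads are 22 mm wide; open, the fingers measure 114 mm over their backs; the gripper's body (76 mm by 85 mm) begins 54 mm behind the grasp point. The pads swing forward as they close: fully open they stand 13 mm farther back than shut.
Start: joints at [1.116, 0.314, -0.047, 1.21, 0, 1.571], TCP at [0.264, 0.539, 0.231] pointing down, gripper open.
Joint ranges: [-2.67, 2.67], [-0.69, 1.73], [-1.03, 1.25], [-2.08, 2.16], [-1.42, 1.45], [-3.14, 3.14]. Speed limits (rad/s): [2.39, 2.39, 3.01, 3.14, 3.14, 3.14].

### API

Orientations are given as a rotation vector (axis times angle).
In Python, from station import telemetry, vision, sign_off, models, robot gives the robot as it stands.
- The arm moves only by the shell command python3 -m crank 'ROWS' [FORCE]. ROWS is JSON, a list of rows, each an object with "angular": the turn, a rotation vector about the tool's x, y, z in rad, a list of three; "linear": the shift along the tool's x, y, z in mm, a list of three; "fingers": the closure, from 0 (fully open) to 1 (shut). A call has 1 to 5 rows; each row shifts and turns the commanded pose from where the row before left it, along the tool's axes as they then stand; what a row does not reach is not made up. A row lasts 1/8 s, in which the tool goes at most 62.5 mm and 10.7 degrees, less where a joint would pass 70% of its speed; a pose out of reach is approached as far as the arm can. A call is refused whole if a number of a shift passes 62.5 or a number of a turn 0.188, either way. A call with a gripper value outside its range is refused whole. The fingers move at their own pace and stop on an object; FORCE is the grip in N (left out, the last holds). Time passes only in rows, so rows that do not move let the fingers close. It gives the time, the measured TCP pose, the force, the opening and the grip force at its end, in the units of the state.
- telemetry.get_state(): the state, without advancing time (a new reading comes with each control period).
- vision.snapshot(name): name is "scene" or "side" or "wrist"; returns (picture, depth): 480x640x3 uint8, red, green, blue; 480x640 float32, m along the optical axis (not along the pixel's ray), 0 where there is no reading.
- vision.camera_info(name): a dict with "vfov" (degrees; the focal length in pixels is half the picture's height over the tangent of half this angle, whatever the lens; pixels are square), "cx", "cy" (the principal point, pixels), "D" ([k1, k2, p1, p2, k3] as OpenCV has them; the pictures are not rectified), "origin" and "rotation" of the camera in the world. Camera axes: x right, y down, z forward; pixel columns grow to the right and rows downward; lengths in m; the calibration is good to about 2 mm. A picture is of the moment at which its call begins: read the wrist's pose just before it. camera_info takes no time and is no camera call; for the wrist camera it gives the pose at the moment of the call.
- sign_off(): hands the job in; it is judged then, once.
Trained networks look in the newest picture that a camera, given by its name, has taken for a name from the list of things; names that differ only in an ending like _2 or _b are one class to them, and where a whole thing is asked for, a point or a joint stands for the part that bears it (a point fixed in the world has none). Each returns a list of dicts, best first, with "confidence" (0 to 1); they miss things now and then, are a little off and sometimes report something else, mostly with a low value. They report only what shows in the picture. A call takes as long as a camera call. They do not tell look-alikes from the thing itself.
- models.recognise(camera, target): "box" ([centre column, centre row, width, height] in pixels, round what is visible of it).
- models.mark_of(camera, target): "centre" ([row, column] in pixels: a listed point, or the origin of a listed thing).
The state is a dict: "t": time; "q": joint angles; "qvel": joint speeds; "tau": joint torques, N m; "eef_pos": TCP position; "orientation": TCP orientation; "ft_force": force on the tool from outside, world axes, zero at the start; "moment": the same for the moment, N m; "width": opening from 0.0 (shut) to 1.0 (fully open); "gripper_force": force on a finger pad.
Only numpy, scipy, OpenCV 4.12 (cv2) and the standard library are available. Lean on these libraries where they do the work, as an engineer would, in place of code of your own. Each camera call takes 0.05 s, during which the arm holds its last target. There are 200 camera calls.

## Working session

There is one attempt and no reset: what is moved stays moved. The work goes in short steps, Python scripts to look and compute and a shell command to move; the robot and the scene stay as the last step left them, time stands still between calls to the robot, and variables do not carry over. Pictures are saved under pics/ and viewed, at most 10 in all, crops included, and the job is handed in when it is done.

```bash
ls; mkdir -p pics; cat > h.py <<'E'
import numpy as np, cv2
from station import telemetry, vision, models, robot
from scipy.spatial.transform import Rotation as R
def K(ci):
    f=240/np.tan(np.radians(ci["vfov"])/2)
    return np.array([[f,0,ci["cx"]],[0,f,ci["cy"]],[0,0,1.]])
def rot(ci):
    r=np.array(ci["rotation"],float)
    return r if r.shape==(3,3) else R.from_rotvec(r).as_matrix()
def ray(ci,u,v):
    p=cv2.undistortPoints(np.array([[[u,v]]],float),K(ci),np.array(ci["D"],float))[0,0]
    return rot(ci)@np.array([p[0],p[1],1.])
def onz(ci,u,v,z):
    d=ray(ci,u,v);o=np.array(ci["origin"]);return o+d*(z-o[2])/d[2]
def ond(ci,u,v,dep):
    return np.array(ci["origin"])+ray(ci,u,v)*dep
def proj(ci,P):
    r=rot(ci);P=np.atleast_2d(P).astype(float)
    rv,_=cv2.Rodrigues(r.T);t=-r.T@np.array(ci["origin"])
    return cv2.projectPoints(P,rv,t,K(ci),np.array(ci["D"],float))[0][:,0]
def save(n,p): cv2.imwrite("pics/"+n+".png",cv2.cvtColor(p,cv2.COLOR_RGB2BGR))
E
python3 - <<'E'
from h import *
s=telemetry.get_state();print(s)
for c in ["scene","side"]:
    ci=vision.camera_info(c);print(c,ci)
    p,d=vision.snapshot(c);save(c+"0",p);np.save("pics/%s0.npy"%c,d)
    for t in ["crimper","stand","cake","stroke_out","stroke_in","tip_a","tip_b","vein_tool","ball_tool"]:
        print(t,[(np.round(m["centre"],1).tolist(),round(m["confidence"],2)) for m in models.mark_of(c,t)][:4])
E
```

```text
pics
{'t': 0.0, 'q': array([ 1.11596586e+00,  3.14206766e-01, -4.80677107e-02,  1.21018666e+00,
       -1.81499997e-05,  1.57082191e+00]), 'qvel': array([ 1.31873397e-03, -2.04736450e-03, -1.24626729e-04,  1.25741599e-03,
        6.99502293e-04,  5.59703161e-05]), 'tau': array([-3.77433127e-03, -5.39592755e+01,  3.39746225e+01,  1.89760752e-02,
       -2.68267668e-04,  8.00080386e-06]), 'eef_pos': array([0.26334271, 0.53849012, 0.23045108]), 'orientation': array([-7.08261939e-01, -3.06034571e+00,  2.55388477e-03]), 'ft_force': array([ 0.17293052, -0.77021541,  0.43534408]), 'moment': array([ 0.04349568, -0.03564785,  0.02816111]), 'gripper_force': 0.0, 'width': 1.0014007766664696}
scene {'vfov': 57.54387301808838, 'cx': 323.7673448315081, 'cy': 237.33313304491824, 'D': array([-0.04765395,  0.        ,  0.        ,  0.        ,  0.        ]), 'origin': array([ 1.2981429 , -0.17897316,  0.97199386]), 'rotation': array([-2.01584478, -1.51588514,  0.55342847])}
crimper [([220.4, 365.5], 0.67), ([302.0, 377.2], 0.64), ([250.8, 382.7], 0.49), ([219.2, 461.7], 0.4)]
stand [([254.6, 383.5], 
[... 581 characters left out ...]
  , 0.       , 0.       ]), 'origin': array([0.46074706, 0.8545209 , 1.07283349]), 'rotation': array([-0.21883284,  2.88413138, -1.08742259])}
crimper [([289.0, 251.9], 0.75), ([313.8, 300.1], 0.7), ([325.2, 357.7], 0.64)]
stand [([318.8, 303.7], 0.72), ([441.6, 305.3], 0.17)]
cake [([205.9, 355.2], 0.87)]
stroke_out [([190.2, 376.3], 0.56)]
stroke_in [([186.3, 368.3], 0.63), ([312.3, 299.9], 0.42)]
tip_a [([332.1, 361.3], 0.69), ([317.8, 356.4], 0.68), ([313.6, 308.9], 0.63), ([280.8, 243.6], 0.6)]
tip_b [([332.1, 361.3], 0.69), ([317.8, 356.4], 0.68), ([313.6, 308.9], 0.63), ([280.8, 243.6], 0.6)]
vein_tool [([298.6, 321.6], 0.54), ([313.9, 310.6], 0.32)]
ball_tool [([327.0, 278.4], 0.41)]
```

View pics/scene0.png

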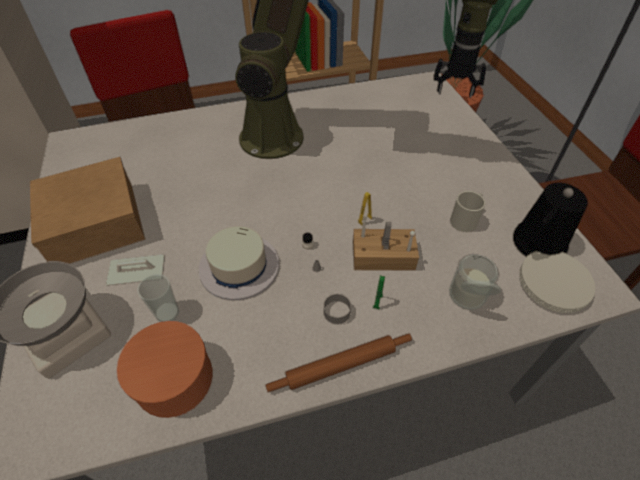

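View pics/side0.png

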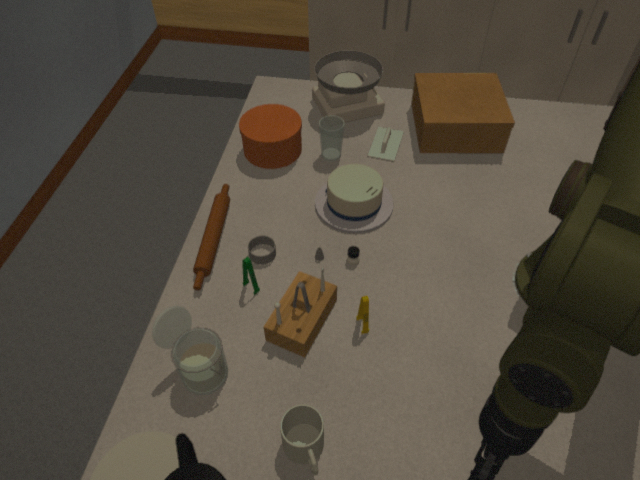

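The steel crimper stands in the stand (scene about col 387, row 235), and the yellow (365,208) and green (379,290) ones are look-alikes. The strokes are on the cake's robot-facing side (243,231). Next I localise these roughly, then look with the wrist camera.

```bash
python3 - <<'E'
from h import *
for c in ["scene","side"]:
    ci=vision.camera_info(c);d=np.load("pics/%s0.npy"%c)
    v,u=np.mgrid[0:480,0:640]
    pts=np.stack([u,v],-1).reshape(-1,1,2).astype(float)
    n=cv2.undistortPoints(pts,K(ci),np.array(ci["D"],float))[:,0]
    P=(np.c_[n,np.ones(len(n))]*d.reshape(-1,1))@rot(ci).T+np.array(ci["origin"]);ok=d.reshape(-1)>0
    P=P[ok]
    ctr={"scene":(238,250,384,250),"side":(355,190,300,310)}[c]
    for nm,(a,b,z,rr) in {"cake":(ctr[0],ctr[1],.087,.1),"stand":(ctr[2],ctr[3],.06,.11)}.items():
        g=onz(ci,a,b,z)
        m=(np.abs(P[:,2]-z)<.006)&(np.hypot(*(P[:,:2]-g[:2]).T)<rr)
        q=P[m][:,:2].astype(np.float32)
        if nm=="cake": print(c,nm,m.sum(),cv2.minEnclosingCircle(q),np.median(P[m][:,2]))
        else: print(c,nm,m.sum(),cv2.minAreaRect(q),np.median(P[m][:,2]))
    # tall stuff near the stand
    g=onz(ci,ctr[2],ctr[3],.06)
    m=(P[:,2]>.07)&(P[:,2]<.2)&(np.hypot(*(P[:,:2]-g[:2]).T)<.11)
    q=P[m]; print(len(q)); print(np.round(q[np.argsort(-q[:,2])][:: max(1,len(q)//25)],3).tolist())
pr={"scene":[(243,230.5)],"side":[(372,190)]}
for c in pr: print(c,onz(vision.camera_info(c),*pr[c][0],.087))
E
```

```text
scene cake 2035 ((0.5446579456329346, -0.20186884701251984), 0.07774552702903748) 0.08636255432713158
scene stand 1618 ((0.6191456913948059, 0.19299407303333282), (0.1714932918548584, 0.10559694468975067), 72.7642593383789) 0.05960901868385138
259
[[0.619, 0.192, 0.143], [0.582, 0.145, 0.14], [0.62, 0.186, 0.137], [0.581, 0.138, 0.134], [0.665, 0.246, 0.133], [0.666, 0.246, 0.13], [0.628, 0.193, 0.129], [0.628, 0.19, 0.125], [0.611, 0.189, 0.123], [0.663, 0.241, 0.12], [0.628, 0.197, 0.115], [0.623, 0.186, 0.113], [0.582, 0.142, 0.11], [0.633, 0.191, 0.107], [0.629, 0.187, 0.104], [0.664, 0.243, 0.101], [0.607, 0.19, 0.099], [0.662, 0.24, 0.095], [0.635, 0.194, 0.092], [0.662, 0.243, 0.09], [0.662, 0.241, 0.087], [0.584, 0.143, 0.084], [0.603, 0.191, 0.082], [0.635, 0.185, 0.078], [0.587, 0.14, 0.075], [0.634, 0.189, 0.071]]
side cake 1661 ((0.5420891046524048, -0.19818814098834991), 0.07611244916915894) 0.08693275652691301
side stand 2511 ((0.6177753210067749, 0.19442296028137207), (0.17546556890010834, 0.10271744430065155), 73.43382263183594) 0.059625401468005323
337
[[0.619, 0.197, 0.144], [0.612, 0.199, 0.141], [0.618, 0.191, 0.139], [0.621, 0.198, 0.137], [0.579, 0.145, 0.134], [0.575, 0.143, 0.132], [0.655, 0.248, 0.131], [0.661, 0.247, 0.129], [0.664, 0.246, 0.127], [0.579, 0.147, 0.125], [0.577, 0.145, 0.12], [0.579, 0.146, 0.116], [0.607, 0.194, 0.112], [0.579, 0.147, 0.11], [0.629, 0.198, 0.107], [0.661, 0.248, 0.103], [0.608, 0.202, 0.1], [0.656, 0.251, 0.097], [0.579, 0.148, 0.094], [0.608, 0.203, 0.091], [0.573, 0.141, 0.088], [0.577, 0.147, 0.085], [0.657, 0.252, 0.082], [0.631, 0.192, 0.078], [0.656, 0.25, 0.076], [0.579, 0.147, 0.072]]
scene [ 0.49467363 -0.17035794  0.087     ]
side [ 0.493572   -0.17372497  0.087     ]
```

```bash
cat >> h.py <<'E'
def goalR(yaw):  # tool z down, tool y along world angle yaw
    y=np.array([np.cos(yaw),np.sin(yaw),0]);z=np.array([0,0,-1.]);return np.c_[np.cross(y,z),y,z]
def plan(pos,yaw,ref=None):
    s=telemetry.get_state();p=s["eef_pos"];Rc=R.from_rotvec(s["orientation"]).as_matrix()
    y0=np.arctan2(Rc[1,1],Rc[0,1])
    if np.cos(yaw-y0)<0: yaw+=np.pi
    G=goalR(yaw);turn=R.from_matrix(Rc.T@G).as_rotvec()
    sh=G.T@(np.array(pos)-p)*1000
    print("t",round(s["t"],2),"tcp",np.round(p,4),"yaw",round(np.degrees(y0),2),"w",round(s["width"],3),"gf",np.round(s["gripper_force"],1),"ft",np.round(s["ft_force"],1))
    print("turn(tool)",np.round(turn,4),"rows",np.ceil(np.abs(turn).max()/.18),"then shift",np.round(sh,1),"rows",np.ceil(np.linalg.norm(sh)/60))
E
python3 - <<'E'
from h import *
ci=vision.camera_info("wrist");s=telemetry.get_state()
Rc=R.from_rotvec(s["orientation"]).as_matrix()
print(Rc.T@(ci["origin"]-s["eef_pos"]),Rc.T@rot(ci),ci["vfov"])
plan([.6,.19,.25],np.radians(-17)); print(s["q"])
E
```

```text
[ 0.08050981 -0.00079233 -0.14267745] [[-6.98097358e-04 -9.49182368e-01 -3.14725824e-01]
 [ 9.99999158e-01 -3.18448096e-04 -1.25770249e-03]
 [ 1.09356519e-03 -3.14726437e-01  9.49181792e-01]] 63.89577938089774
t 1.0 tcp [0.2636 0.539  0.2313] yaw 63.94 w 1.0 gf 0.0 ft [-0.7 -0.6 -0.3]
turn(tool) [ 0.     -0.      1.4127] rows 8.0 then shift [-235.4  423.8  -18.7] rows 9.0
[ 1.11597192e+00  3.13474947e-01 -4.70657790e-02  1.21021090e+00
 -1.12242209e-05  1.57080424e+00]
```

```bash
python3 -m crank '[{"angular":[0,0,0.177],"linear":[0,0,0],"fingers":0},{"angular":[0,0,0.177],"linear":[0,0,0],"fingers":0},{"angular":[0,0,0.177],"linear":[0,0,0],"fingers":0},{"angular":[0,0,0.177],"linear":[0,0,0],"fingers":0},{"angular":[0,0,0.177],"linear":[0,0,0],"fingers":0}]'
python3 -m crank '[{"angular":[0,0,0.177],"linear":[0,0,0],"fingers":0},{"angular":[0,0,0.177],"linear":[0,0,0],"fingers":0},{"angular":[0,0,0.174],"linear":[0,0,0],"fingers":0},{"angular":[0,0,0],"linear":[-26,47,-2],"fingers":0},{"angular":[0,0,0],"linear":[-26,47,-2],"fingers":0}]'
python3 -m crank '[{"angular":[0,0,0],"linear":[-26,47,-2],"fingers":0},{"angular":[0,0,0],"linear":[-26,47,-2],"fingers":0},{"angular":[0,0,0],"linear":[-26,47,-2],"fingers":0},{"angular":[0,0,0],"linear":[-26,47,-2],"fingers":0},{"angular":[0,0,0],"linear":[-26,47,-2],"fingers":0}]'
python3 -m crank '[{"angular":[0,0,0],"linear":[-26,47,-2],"fingers":0},{"angular":[0,0,0],"linear":[-26,47,-2],"fingers":0},{"angular":[0,0,0],"linear":[0,0,0],"fingers":0},{"angular":[0,0,0],"linear":[0,0,0],"fingers":0}]'
python3 - <<'E'
from h import *
plan([.619,.193,.25],np.radians(-17))
E
```

```text
t: 1.62
eef_pos: [0.2636, 0.539, 0.2313]
orientation: [-1.958, -2.457, -0.0]
ft_force: [0.3, -0.4, -0.1]
width: 1.001
gripper_force: 0.0
t: 2.25
eef_pos: [0.3387, 0.4612, 0.2352]
orientation: [2.524, 1.871, 0.0]
ft_force: [1.0, -0.3, -0.6]
width: 1.004
gripper_force: 0.0
t: 2.88
eef_pos: [0.526, 0.2673, 0.2456]
orientation: [-2.526, -1.868, -0.001]
ft_force: [0.3, 1.2, 1.1]
width: 0.998
gripper_force: 0.0
t: 3.38
eef_pos: [0.5992, 0.1915, 0.2491]
orientation: [-2.526, -1.867, 0.001]
ft_force: [0.1, 0.6, -0.9]
width: 1.002
gripper_force: 0.0
t 3.38 tcp [0.5992 0.1915 0.2491] yaw -17.05 w 1.002 gf 0.0 ft [ 0.1  0.6 -0.9]
turn(tool) [-0.0008 -0.0001 -0.0008] rows 1.0 then shift [ 7.2 18.5 -0.9] rows 1.0
```

```bash
python3 -m crank '[{"angular":[0,0,0],"linear":[7,18.5,0],"fingers":0},{"angular":[0,0,0],"linear":[0,0,0],"fingers":0},{"angular":[0,0,0],"linear":[0,0,0],"fingers":0}]' | head -2
cat >> h.py <<'E'
def wrist(n):
    ci=vision.camera_info("wrist");p,d=vision.snapshot("wrist");save(n,p)
    v,u=np.mgrid[0:480,0:640]
    q=cv2.undistortPoints(np.stack([u,v],-1).reshape(-1,1,2).astype(float),K(ci),np.array(ci["D"],float))[:,0]
    P=(np.c_[q,np.ones(len(q))]*d.reshape(-1,1))@rot(ci).T+np.array(ci["origin"]);P[d.reshape(-1)<=0]=np.nan
    P=P.reshape(480,640,3)
    np.savez("pics/"+n+".npz",p=p,P=P);return ci,p,P
E
python3 - <<'E'
from h import *
ci,p,P=wrist("w1")
for t in ["crimper","tip_a","tip_b","stand"]:
    print(t,[(np.round(m["centre"],1).tolist(),round(m["confidence"],2)) for m in models.mark_of("wrist",t)][:4])
x=P.reshape(-1,3)
c=np.array([.619,.193])
m=(np.abs(x[:,2]-.06)<.004)&(np.hypot(*(x[:,:2]-c).T)<.11)
print(cv2.minAreaRect(x[m][:,:2].astype(np.float32)),np.median(x[m][:,2]))
for lo,hi in [(.066,.075),(.075,.085),(.085,.095),(.095,.105),(.105,.115),(.115,.125),(.125,.135),(.135,.15)]:
    m=(x[:,2]>lo)&(x[:,2]<hi)&(np.hypot(*(x[:,:2]-c).T)<.03)
    if m.sum()>5:
        print(lo,m.sum(),cv2.minAreaRect(x[m][:,:2].astype(np.float32)),x[m].mean(0).round(4))
E
```

```text
t: 3.75
eef_pos: [0.6182, 0.1936, 0.2493]
crimper [([212.1, 471.0], 0.6)]
tip_a [([217.4, 488.1], 0.97), ([244.1, 215.0], 0.94), ([205.3, 459.8], 0.91), ([193.9, 311.2], 0.88)]
tip_b [([217.4, 488.1], 0.97), ([244.1, 215.0], 0.94), ([205.3, 459.8], 0.91), ([193.9, 311.2], 0.88)]
stand [([194.1, 308.8], 0.7), ([187.2, 329.5], 0.66), ([252.7, 307.1], 0.66)]
((0.6176871657371521, 0.19135139882564545), (0.17059887945652008, 0.10025747865438461), 73.20576477050781) 0.060224069152258725
0.066 27 ((0.6178411841392517, 0.19170734286308289), (0.012900199741125107, 0.03365357965230942), 72.86065673828125) [0.6168 0.1949 0.0713]
0.075 58 ((0.6179535984992981, 0.19197362661361694), (0.011988136917352676, 0.032796572893857956), 73.02715301513672) [0.6192 0.1938 0.081 ]
0.085 52 ((0.6180022954940796, 0.19208639860153198), (0.011853506788611412, 0.030354276299476624), 73.60585021972656) [0.6195 0.1936 0.0897]
0.095 77 ((0.617706835269928, 0.19165819883346558), (0.013067255727946758, 0.026517102494835854), 73.84274291992188) [0.6174 0.1932 0.1   ]
0.105 59 ((0.617854654788971, 0.19154322147369385), (0.01302463561296463, 0.023921914398670197), 72.92919921875) [0.6191 0.1939 0.1104]
0.115 79 ((0.6178900599479675, 0.19183503091335297), (0.012990622781217098, 0.020218152552843094), 72.88717651367188) [0.6182 0.1931 0.1204]
0.125 94 ((0.6178005933761597, 0.19161468744277954), (0.01328773982822895, 0.01806543581187725), 72.74490356445312) [0.6185 0.1932 0.1309]
0.135 391 ((0.6178023815155029, 0.19149306416511536), (0.013371442444622517, 0.014745550230145454), 72.78917694091797) [0.6179 0.1918 0.1396]
```

View pics/w1.png

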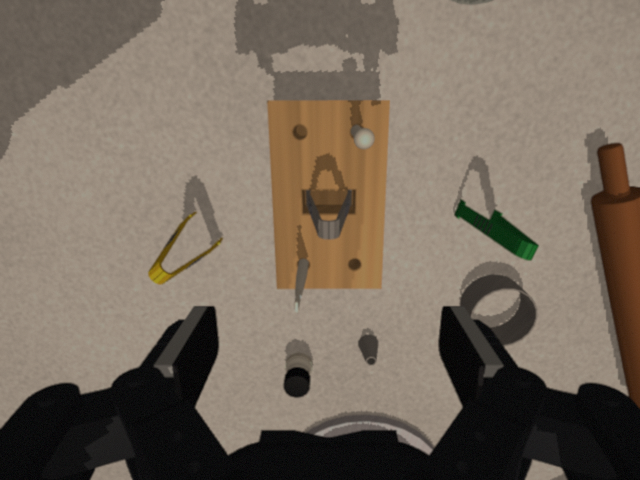

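The steel crimper is centred at about (330,215) in the wrist picture, in the stand between the two white tools. Depth slices fit the 13 mm strip, the top at 0.140 m and an x-axis of -17°. The grasp axis is (0.618, 0.192).

```bash
python3 - <<'E'
from h import *
plan([.618,.192,.073],np.radians(-17.0))
E
```

```text
t 4.0 tcp [0.6189 0.1929 0.2495] yaw -16.99 w 1.003 gf 0.0 ft [ 0.4 -0.4 -0.1]
turn(tool) [ 0.     -0.      0.0001] rows 1.0 then shift [ -1.1  -0.5 176.5] rows 3.0
```

```bash
python3 -m crank '[{"angular":[0,0,0],"linear":[-1,-0.5,50],"fingers":0},{"angular":[0,0,0],"linear":[0,0,50],"fingers":0},{"angular":[0,0,0],"linear":[0,0,40],"fingers":0},{"angular":[0,0,0],"linear":[0,0,36],"fingers":0},{"angular":[0,0,0],"linear":[0,0,0],"fingers":0}]' 20
python3 -m crank '[{"angular":[0,0,0],"linear":[0,0,0],"fingers":0.55},{"angular":[0,0,0],"linear":[0,0,0],"fingers":0.55},{"angular":[0,0,0],"linear":[0,0,0],"fingers":0.66},{"angular":[0,0,0],"linear":[0,0,0],"fingers":0.66},{"angular":[0,0,0],"linear":[0,0,0],"fingers":0.66}]'
python3 - <<'E'
from h import *
plan([.618,.192,.073],np.radians(-17.0))
ci,p,P=wrist("w2")
E
```

```text
t: 4.62
eef_pos: [0.6157, 0.191, 0.0704]
orientation: [-2.524, -1.867, 0.009]
ft_force: [-0.1, -0.0, -0.0]
width: 1.0
gripper_force: 0.0
t: 5.25
eef_pos: [0.6197, 0.1922, 0.0747]
orientation: [2.525, 1.868, 0.004]
ft_force: [0.3, 0.4, 6.6]
width: 0.343
gripper_force: 4.7
t 5.25 tcp [0.6197 0.1922 0.0747] yaw -17.02 w 0.343 gf 4.7 ft [0.3 0.4 6.6]
turn(tool) [ 0.0022 -0.0014 -0.0003] rows 1.0 then shift [-0.7 -1.6  1.7] rows 1.0
```

View pics/w2.png

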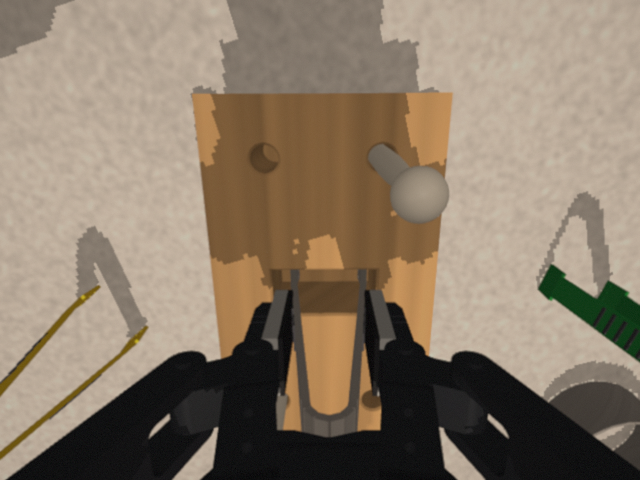

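The jaws' arms sit between the pads (about columns 290 and 370). The 6.6 N upward force comes from the pads swinging down onto the crimper while its jaws rest on the pocket floor. I'll squeeze a little more while rising, then lift slowly.

```bash
python3 -m crank '[{"angular":[0,0,0],"linear":[0,0,-2],"fingers":0.68},{"angular":[0,0,0],"linear":[0,0,-2],"fingers":0.70},{"angular":[0,0,0],"linear":[0,0,0],"fingers":0.70},{"angular":[0,0,0],"linear":[0,0,-5],"fingers":0.70},{"angular":[0,0,0],"linear":[0,0,-8],"fingers":0.70}]' 
python3 -m crank '[{"angular":[0,0,0],"linear":[0,0,-12],"fingers":0.70},{"angular":[0,0,0],"linear":[0,0,-15],"fingers":0.70},{"angular":[0,0,0],"linear":[0,0,-20],"fingers":0.70},{"angular":[0,0,0],"linear":[0,0,-25],"fingers":0.70},{"angular":[0,0,0],"linear":[0,0,-25],"fingers":0.70}]' 
python3 -m crank '[{"angular":[0,0,0],"linear":[0,0,-25],"fingers":0.70},{"angular":[0,0,0],"linear":[0,0,-20],"fingers":0.70},{"angular":[0,0,0],"linear":[0,0,-5],"fingers":0.70},{"angular":[0,0,0],"linear":[0,0,0],"fingers":0.70},{"angular":[0,0,0],"linear":[0,0,0],"fingers":0.70}]' 
python3 - <<'E'
from h import *
# over cake: mid of strokes approx; look from a bit back
plan([.494,-.172,.25],np.radians(-30))
ci,p,P=wrist("w3")
E
```

```text
t: 5.92
eef_pos: [0.6182, 0.1918, 0.0904]
orientation: [-2.525, -1.868, 0.001]
ft_force: [0.1, 0.2, -0.0]
width: 0.301
gripper_force: 3.7
t: 6.55
eef_pos: [0.6187, 0.192, 0.1893]
orientation: [2.525, 1.868, 0.001]
ft_force: [0.3, 0.3, -0.4]
width: 0.301
gripper_force: 3.7
t: 7.18
eef_pos: [0.618, 0.1918, 0.2363]
orientation: [-2.525, -1.868, 0.002]
ft_force: [-0.7, 0.7, -1.0]
width: 0.304
gripper_force: 3.7
t 7.17 tcp [0.618  0.1918 0.2363] yaw -17.02 w 0.304 gf 3.7 ft [-0.7  0.7 -1. ]
turn(tool) [-0.0012  0.001   0.2266] rows 2.0 then shift [-377.    74.5  -13.7] rows 7.0
```

View pics/w3.png

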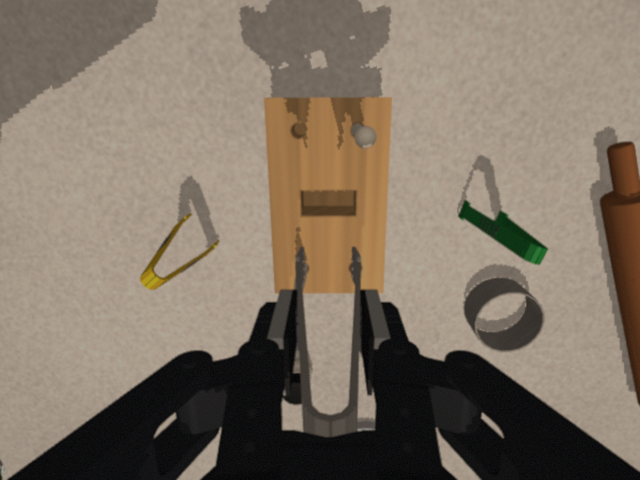

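The crimper is held, jaws at (300,250) and (355,250), and the pocket is empty with everything else in place. Now to the cake, about 20 mm past so that the strokes show.

```bash
python3 -m crank '[{"angular":[0,0,0.1133],"linear":[0,0,0],"fingers":0.70},{"angular":[0,0,0.1133],"linear":[0,0,0],"fingers":0.70},{"angular":[0,0,0],"linear":[-30,6,0],"fingers":0.70},{"angular":[0,0,0],"linear":[-50,9,0],"fingers":0.70},{"angular":[0,0,0],"linear":[-50,9,0],"fingers":0.70}]' 
python3 -m crank '[{"angular":[0,0,0],"linear":[-50,9,0],"fingers":0.70},{"angular":[0,0,0],"linear":[-50,9,0],"fingers":0.70},{"angular":[0,0,0],"linear":[-50,9,0],"fingers":0.70},{"angular":[0,0,0],"linear":[-50,9,0],"fingers":0.70},{"angular":[0,0,0],"linear":[-40,8,0],"fingers":0.70}]' 
python3 -m crank '[{"angular":[0,0,0],"linear":[-26,6,0],"fingers":0.70},{"angular":[0,0,0],"linear":[0,0,0],"fingers":0.70},{"angular":[0,0,0],"linear":[0,0,0],"fingers":0.70},{"angular":[0,0,0],"linear":[0,0,0],"fingers":0.70}]' 
python3 - <<'E'
from h import *
plan([.494,-.172,.25],np.radians(-30))
ci,p,P=wrist("w4")
for t in ["stroke_out","stroke_in","tip_a","cake"]:
    print(t,[(np.round(m["centre"],1).tolist(),round(m["confidence"],2),onz(ci,m["centre"][1],m["centre"][0],.087).round(4)) for m in models.mark_of("wrist",t)][:3])
x=P.reshape(-1,3);m=(np.abs(x[:,2]-.087)<.003)&(np.hypot(*(x[:,:2]-[.543,-.2]).T)<.09)
print(cv2.minEnclosingCircle(x[m][:,:2].astype(np.float32)),np.median(x[m][:,2]))
E
```

```text
t: 7.85
eef_pos: [0.5733, 0.0663, 0.2363]
orientation: [-2.72, -1.572, 0.002]
ft_force: [-0.9, 0.1, -0.5]
width: 0.301
gripper_force: 3.7
t: 8.48
eef_pos: [0.4911, -0.164, 0.2367]
orientation: [-2.721, -1.569, 0.001]
ft_force: [-0.2, -0.8, -0.2]
width: 0.304
gripper_force: 3.7
t: 8.98
eef_pos: [0.4848, -0.1871, 0.2371]
orientation: [-2.719, -1.572, 0.0]
ft_force: [-0.4, 0.2, -0.4]
width: 0.3
gripper_force: 3.7
t 8.97 tcp [ 0.4848 -0.1871  0.2371] yaw -29.92 w 0.3 gf 3.7 ft [-0.4  0.2 -0.4]
turn(tool) [-0.0004 -0.0002  0.0013] rows 1.0 then shift [ 17.6   0.4 -12.9] rows 1.0
stroke_out [([190.4, 325.1], 0.7, array([ 0.4913, -0.1715,  0.087 ]))]
stroke_in [([196.0, 340.7], 0.9, array([ 0.4996, -0.1814,  0.087 ]))]
tip_a [([263.3, 305.5], 0.72, array([ 0.4467, -0.2163,  0.087 ])), ([260.4, 351.2], 0.6, array([ 0.4806, -0.2329,  0.087 ]))]
cake [([175.9, 386.5], 0.64, array([ 0.5376, -0.1852,  0.087 ]))]
((0.5426016449928284, -0.20380762219429016), 0.07539713382720947) 0.08712228473420436
```

View pics/w4.png

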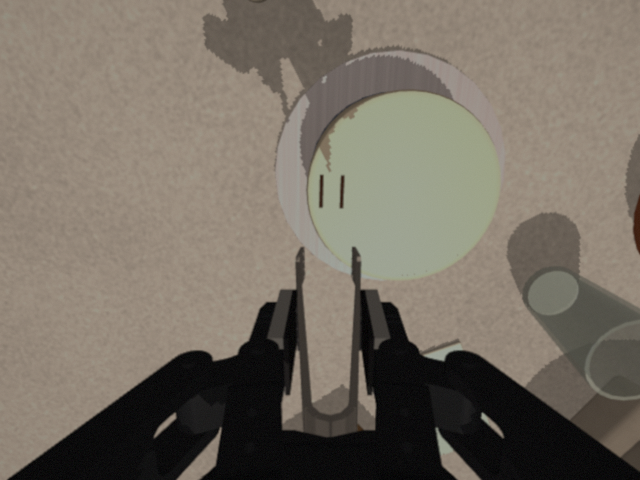

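The strokes stand out at (321,191) and (342,191) on the cake top; the jaws are at (300,250) and (355,250). I'll segment the strokes exactly and find the crimper's pose in the tool frame from depth.

```bash
cat >> h.py <<'E'
def strokes(ci,p,roi):
    r0,r1,c0,c1=roi
    g=p[r0:r1,c0:c1].astype(int); m=(g.sum(2)<240).astype(np.uint8)
    n,l,st,ce=cv2.connectedComponentsWithStats(m,connectivity=8)
    out=[]
    for i in range(1,n):
        if st[i,4]<12: continue
        v,u=np.nonzero(l==i)
        Q=np.array([onz(ci,a+c0,b+r0,.087)[:2] for a,b in zip(u,v)])
        w,V=np.linalg.eigh(np.cov(Q.T)); d=V[:,1]
        e=(Q-Q.mean(0))@d; o=(Q-Q.mean(0))@V[:,0]
        out.append((st[i,4],ce[i]+[c0,r0],Q.mean(0),np.degrees(np.arctan2(d[1],d[0]))%180,np.ptp(e),np.ptp(o)))
    return out
E
python3 - <<'E'
from h import *
ci=vision.camera_info("wrist");z=np.load("pics/w4.npz");p,P=z["p"],z["P"]
S=strokes(ci,p,(165,220,312,352))
for s in S: print(s[0],s[1].round(1),s[2].round(4),round(s[3],1),s[4:])
if len(S)==2: 
    d=S[1][2]-S[0][2];print("spacing",np.linalg.norm(d),"dir",np.degrees(np.arctan2(d[1],d[0])),"mid",(S[0][2]+S[1][2])/2)
s=telemetry.get_state();T=R.from_rotvec(s["orientation"]).as_matrix()
X=(P.reshape(-1,3)-s["eef_pos"])@T*1000
v,u=np.mgrid[0:480,0:640];u=u.ravel();v=v.ravel()
for lo in range(-60,60,6):
    for nm,a,b in(("L",285,328),("R",332,375)):
        m=(X[:,2]>lo)&(X[:,2]<=lo+6)&(np.abs(X[:,0])<14)&(np.abs(X[:,1])<20)&(u>a)&(u<b)
        if m.sum()>4: print(lo,nm,m.sum(),"x",X[m,0].min().round(1),X[m,0].max().round(1),"y",np.percentile(X[m,1],[0,10,50,90,100]).round(1),"z",X[m,2].max().round(1))
E
```

```text
84 [320.9 189.3] [ 0.4889 -0.1698] 58.4 (np.float64(0.0244516566921261), np.float64(0.0018682373712820663))
87 [341.5 191.3] [ 0.5019 -0.1791] 58.0 (np.float64(0.024511221665049602), np.float64(0.0019969203251431885))
spacing 0.016041482802181012 dir -35.689816800481395 mid [ 0.49542987 -0.17443071]
-60 L 186 x -4.7 7.4 y [-7.1 -6.7 -6.  -4.8 -4.3] z -54.2
-60 R 178 x -4.0 7.1 y [5.8 6.1 7.3 8.1 8.5] z -54.0
-54 L 139 x -6.2 7.4 y [-7.8 -7.5 -6.4 -5.3 -4.8] z -48.0
-54 R 122 x 5.0 7.0 y [6.4 6.6 7.7 8.7 9. ] z -48.0
-48 L 111 x -6.0 7.1 y [-8.4 -7.9 -7.  -6.  -5.4] z -42.1
-48 R 113 x -7.2 6.9 y [ 6.7  7.1  8.1  9.3 14.8] z -42.0
-42 L 343 x -12.0 10.9 y [-13.9 -13.4 -12.7  -7.2  -6. ] z -36.0
-42 R 498 x -11.7 11.4 y [ 7.3  8.7 13.8 14.7 15.2] z -36.0
-36 L 234 x -11.1 11.1 y [-13.8 -12.9 -12.4  -7.7  -6.6] z -30.0
-36 R 272 x -11.4 11.3 y [ 7.9  8.9 13.1 14.6 15.5] z -30.0
-30 L 234 x -10.9 11.1 y [-14.4 -13.4 -12.5  -8.3  -7.3] z -24.0
-30 R 243 x -11.2 11.1 y [ 8.3  9.4 13.2 15.1 16.1] z -24.0
-24 L 260 x -11.2 11.1 y [-15.1 -14.  -12.4  -9.1  -8. ] z -18.1
-24 R 281 x -11.5 11.2
[... 719 characters left out ...]
5 14.6] z 17.0
18 L 31 x -2.6 6.3 y [-15.1 -14.8 -13.8 -12.8 -12.3] z 23.1
18 R 28 x 5.1 6.4 y [12.9 13.1 13.9 14.9 15.1] z 23.8
24 L 27 x -4.3 6.3 y [-15.4 -15.2 -14.2 -13.3 -13.2] z 29.9
24 R 26 x 5.5 6.4 y [13.4 13.6 14.6 15.4 15.6] z 29.8
30 L 37 x 5.4 8.5 y [-16.3 -15.9 -14.9 -14.1 -13.6] z 36.0
30 R 36 x 5.4 8.7 y [13.9 14.1 15.1 16.  16.4] z 35.9
36 L 62 x -8.8 8.7 y [-16.5 -15.5 -13.8 -13.5 -13.4] z 41.9
36 R 68 x -9.5 9.1 y [13.6 13.7 14.  15.6 16.7] z 42.0
42 L 93 x -9.4 8.6 y [-15.4 -14.3 -13.2 -12.8 -12.5] z 48.0
42 R 90 x -9.5 8.8 y [12.7 12.9 13.4 14.  15.2] z 47.9
48 L 19 x -7.4 8.3 y [-14.4 -13.4 -12.8 -12.7 -12.5] z 51.0
48 R 20 x -7.4 8.7 y [12.5 12.6 12.9 13.9 14.9] z 50.9
```

```bash
python3 - <<'E'
from h import *
plan([.4954,-.1744,.185],np.radians(-31.85))
E
```

```text
t 9.22 tcp [ 0.4848 -0.1875  0.2373] yaw -29.95 w 0.299 gf 3.7 ft [-0.5  0.2 -0.9]
turn(tool) [-0.     -0.      0.0332] rows 1.0 then shift [16.7  2.1 52.3] rows 1.0
```

```bash
python3 -m crank '[{"angular":[0,0,0.0332],"linear":[0,0,0],"fingers":0.70},{"angular":[0,0,0],"linear":[17,2,0],"fingers":0.70},{"angular":[0,0,0],"linear":[0,0,26],"fingers":0.73},{"angular":[0,0,0],"linear":[0,0,26],"fingers":0.755},{"angular":[0,0,0],"linear":[0,0,0],"fingers":0.755}]' 
python3 -m crank '[{"angular":[0,0,0],"linear":[0,0,0],"fingers":0.755},{"angular":[0,0,0],"linear":[0,0,0],"fingers":0.755},{"angular":[0,0,0],"linear":[0,0,0],"fingers":0.755},{"angular":[0,0,0],"linear":[0,0,0],"fingers":0.755}]' 
cat >> h.py <<'E'
def jaws(P,zlo=30):
    s=telemetry.get_state();T=R.from_rotvec(s["orientation"]).as_matrix()
    X=(P.reshape(-1,3)-s["eef_pos"])@T*1000
    # arm lines above pads + jaw extents, tool frame mm
    for nm,sg in(("L",-1),("R",1)):
        m=(X[:,2]>zlo)&(X[:,2]<60)&(np.abs(X[:,0])<14)&(X[:,1]*sg>2)&(X[:,1]*sg<20)
        Q=X[m];
        for lo in range(zlo,60,4):
            q=Q[(Q[:,2]>lo)&(Q[:,2]<=lo+4)]
            if len(q)>4: print(nm,lo,len(q),"x",np.percentile(q[:,0],[2,98]).round(1),"y",np.percentile(q[:,1],[0,10,50,90,100]).round(1),"zmax",q[:,2].max().round(1))
E
python3 - <<'E'
from h import *
plan([.4954,-.1744,.185],np.radians(-31.85))
ci,p,P=wrist("w5"); jaws(P)
b=cv2.resize(p[140:300,240:420],None,fx=4,fy=4-.3,interpolation=cv2.INTER_NEAREST);save("w5c",b)
E
```

```text
t: 9.85
eef_pos: [0.4943, -0.1734, 0.1835]
orientation: [-2.743, -1.525, 0.004]
ft_force: [-1.6, 0.2, -0.3]
width: 0.245
gripper_force: 5.5
t: 10.35
eef_pos: [0.4956, -0.1748, 0.1858]
orientation: [2.746, 1.525, 0.001]
ft_force: [-0.4, 0.5, -1.2]
width: 0.246
gripper_force: 5.5
t 10.35 tcp [ 0.4956 -0.1748  0.1858] yaw -31.91 w 0.246 gf 5.5 ft [-0.4  0.5 -1.2]
turn(tool) [ 0.0008 -0.0002 -0.0011] rows 1.0 then shift [ 0.2 -0.3  0.8] rows 1.0
L 30 18 x [4.8 5.8] y [-12.5 -12.4 -11.1 -10.2 -10. ] zmax 34.0
L 34 39 x [1.4 8.2] y [-12.2 -12.1 -11.1 -10.2  -9.9] zmax 38.0
L 38 64 x [-9.7  8. ] y [-11.8 -10.3  -9.9  -9.5  -9.4] zmax 42.0
L 42 61 x [-9.6  8.1] y [-11.5 -10.   -9.2  -8.8  -8.5] zmax 45.9
L 46 41 x [-8.7  8.1] y [-10.7 -10.1  -8.7  -8.3  -8.2] zmax 49.7
L 50 5 x [-10.3   7.5] y [-9.8 -9.5 -8.7 -8.4 -8.4] zmax 50.9
R 30 14 x [5.4 6. ] y [10.7 10.8 11.5 12.6 12.8] zmax 33.7
R 34 38 x [-5.9  8.2] y [10.7 10.8 11.9 12.9 13. ] zmax 37.9
R 38 72 x [-9.3  8.1] y [10.1 10.3 10.6 11.5 12.6] zmax 41.9
R 42 63 x [-9.5  8.3] y [ 9.3  9.4  9.9 10.7 11.8] zmax 46.0
R 46 55 x [-8.7  8.2] y [ 8.9  9.   9.1  9.8 11. ] zmax 50.0
```

View pics/w5c.png

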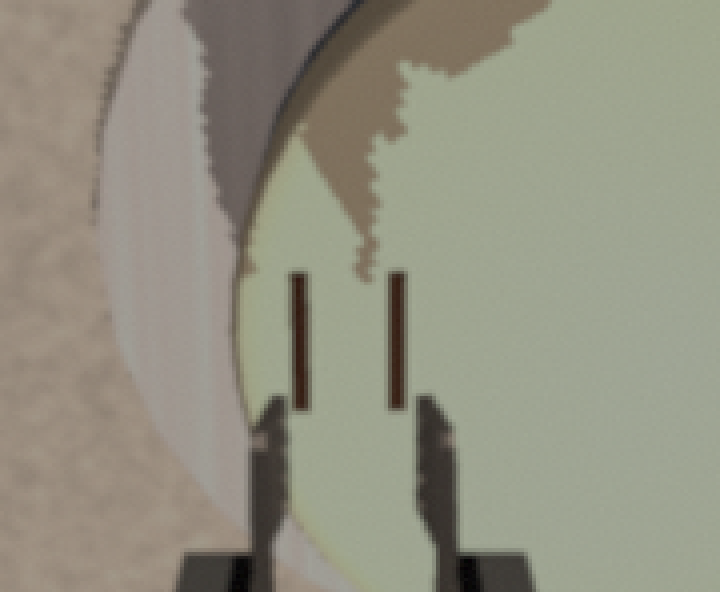

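The strokes show at crop (300,340) and (398,340), with the jaws straddling them slightly wide (288 and 418) and short along the stroke direction. I'll measure both edges sub-pixel in the tool frame.

```bash
cat >> h.py <<'E'
def fine(ci,p,ztip=50.7,roi=(205,262,300,352),rows=(252,276)):
    s=telemetry.get_state();T=R.from_rotvec(s["orientation"]).as_matrix();e=s["eef_pos"]
    tool=lambda Q:T.T@(Q-e)*1000
    S=[]
    for q in strokes(ci,p,roi):
        S.append(np.r_[tool(np.r_[q[2],.087])]); print("stroke px",q[0],q[1].round(1),"tool",S[-1].round(2),"dir world",round(q[3],1),"len",round(q[4]*1e3,1))
    g=cv2.cvtColor(p,cv2.COLOR_RGB2GRAY).astype(float); c0=328; out={-1:[],1:[]}
    def tz(u,v,z):
        d=T.T@ray(ci,u,v);o=T.T@(np.array(ci["origin"])-e)*1000
        return o+d*(z-o[2])/d[2]
    for r in range(*rows):
        for sg in(-1,1):
            for k in range(3,40):
                u=c0+sg*k; a,b=g[r,u],g[r,u+sg]
                if b<100<=a:
                    out[sg].append(tz(u+sg*(a-100)/(a-b),r,ztip)); break
    for sg in(-1,1):
        o=np.array(out[sg]);print("jaw",sg,len(o),"x",o[:,0].min().round(1),o[:,0].max().round(1),"inner y: med",np.median(o[:,1]).round(2),"innermost",(np.sort(o[:,1]*sg)[:6]*sg).round(2))
E
python3 - <<'E'
from h import *
z=np.load("pics/w5.npz");ci=vision.camera_info("wrist");p=z["p"]
fine(ci,p)
g=cv2.cvtColor(p,cv2.COLOR_RGB2GRAY);print(g[262,298:362].tolist());print(g[230,305:350].tolist())
E
```

```text
stroke px 130 [314.5 231.6] tool [ 0.16 -8.64 98.62] dir world 58.8 len 25.1
stroke px 108 [339.  231.5] tool [ 0.19  7.53 98.63] dir world 58.6 len 24.4
stroke px 68 [307.8 254.6] tool [-16.12 -13.36  98.62] dir world 55.3 len 10.2
stroke px 84 [347.4 255. ] tool [-16.48  13.36  98.63] dir world 66.3 len 10.6
jaw -1 24 x -9.1 4.5 inner y: med -8.88 innermost [-8.73 -8.77 -8.77 -8.77 -8.77 -8.79]
jaw 1 24 x -9.1 4.5 inner y: med 8.89 innermost [8.8  8.83 8.83 8.84 8.84 8.85]
[153, 152, 151, 140, 104, 67, 60, 60, 61, 59, 61, 63, 76, 104, 140, 158, 162, 161, 161, 162, 161, 160, 160, 160, 161, 161, 160, 161, 160, 162, 163, 161, 160, 162, 162, 160, 161, 160, 161, 160, 163, 161, 161, 162, 161, 142, 92, 61, 52, 51, 52, 54, 55, 53, 60, 94, 138, 159, 162, 160, 161, 160, 161, 161]
[160, 161, 160, 160, 162, 163, 159, 138, 77, 33, 41, 72, 121, 155, 162, 162, 161, 161, 161, 160, 162, 163, 161, 161, 161, 161, 160, 160, 162, 162, 160, 141, 85, 43, 39, 61, 109, 154, 162, 161, 161, 162, 161, 161, 161]
```

```bash
python3 -m crank '[{"angular":[0,0,-0.01],"linear":[0.9,-0.55,0],"fingers":0.76},{"angular":[0,0,0],"linear":[0,0,10],"fingers":0.765},{"angular":[0,0,0],"linear":[0,0,12],"fingers":0.765},{"angular":[0,0,0],"linear":[0,0,6],"fingers":0.765},{"angular":[0,0,0],"linear":[0,0,2],"fingers":0.765}]' 
python3 -m crank '[{"angular":[0,0,0],"linear":[0,0,0],"fingers":0.765},{"angular":[0,0,0],"linear":[0,0,0],"fingers":0.765},{"angular":[0,0,0],"linear":[0,0,0],"fingers":0.765},{"angular":[0,0,0],"linear":[0,0,0],"fingers":0.765}]' 
python3 - <<'E'
from h import *
plan([.4954,-.1744,.155],np.radians(-31.3))
ci,p,P=wrist("w6"); jaws(P,34); fine(ci,p,roi=(205,300,300,352),rows=(256,276))
X=P[:,:,2];print("icing z",np.nanmedian(X[230:245,355:380]))
b=cv2.resize(p[180:300,270:390],None,fx=5,fy=5-.1,interpolation=cv2.INTER_NEAREST);save("w6c",b)
E
```

```text
t: 11.02
eef_pos: [0.4948, -0.1734, 0.1544]
orientation: [-2.738, -1.539, 0.001]
ft_force: [0.2, 0.2, -0.4]
width: 0.234
gripper_force: 5.9
t: 11.52
eef_pos: [0.4954, -0.1736, 0.1555]
orientation: [2.739, 1.539, 0.0]
ft_force: [0.3, -1.0, -0.7]
width: 0.231
gripper_force: 5.9
t 11.53 tcp [ 0.4954 -0.1736  0.1555] yaw -31.33 w 0.231 gf 5.9 ft [ 0.3 -1.  -0.7]
turn(tool) [ 0.0003 -0.0001 -0.0005] rows 1.0 then shift [-0.7  0.4  0.5] rows 1.0
L 34 46 x [-8.3  8.4] y [-11.7 -11.6 -10.4  -9.5  -9.3] zmax 37.9
L 38 63 x [-9.2  8.1] y [-11.3 -10.2  -9.4  -9.   -8.9] zmax 41.9
L 42 62 x [-8.8  8.1] y [-10.5  -9.5  -8.6  -8.2  -8. ] zmax 46.0
L 46 51 x [-10.2   7.9] y [-10.2  -9.2  -8.1  -7.7  -7.6] zmax 50.0
R 34 53 x [-8.8  8.4] y [ 9.9 10.  10.8 12.2 12.4] zmax 38.0
R 38 60 x [-9.5  8.2] y [ 9.2  9.6  9.7 10.5 11.6] zmax 41.7
R 42 65 x [-9.9  8.3] y [ 8.2  8.8  9.2 10.2 11.2] zmax 46.0
R 46 54 x [-9.5  8. ] y [ 7.9  8.3  8.4  9.3 10.4] zmax 49.5
stroke px 540 [309.  267.4] tool [-12.52 -11.09  68.47] dir world 49.0 len 46.1
stroke px 505 [345.3 263.4] tool [-9.9  10.61 68.47] dir world 67.5 len 45.7
jaw -1 20 x -9.1 2.1 inner y: med -5.97 innermost [-5.87 -5.88 -5.89 -5.89 -5.9  -5.92]
jaw 1 20 x -9.1 2.1 inner y: med 6.21 innermost [6.15 6.16 6.16 6.17 6.18 6.18]
icing z 0.08727324598990055
```

View pics/w6c.png

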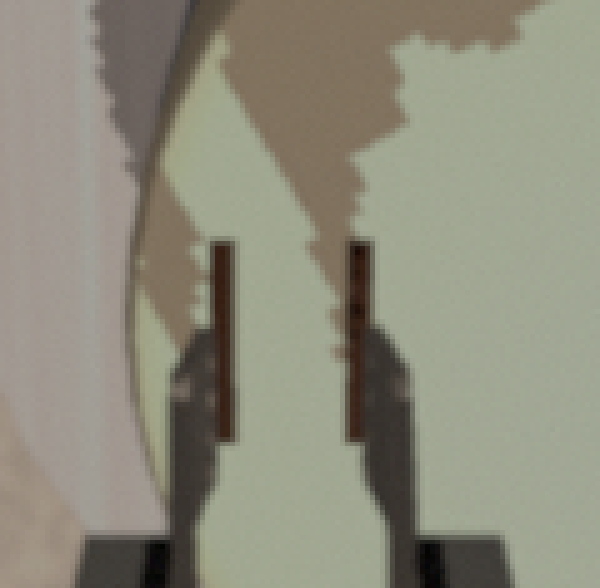

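The left stroke spans crop columns 213–235 and the right one 347–372, both at rows 240–443. The jaws' inner edges below them are at about 215 and 364. I'll measure on rows where strokes and jaws do not overlap.

```bash
cat >> h.py <<'E'
def ends(ci,p,cols,r0,r1):  # stroke end rows at given columns -> tool x, y of stroke middle
    s=telemetry.get_state();T=R.from_rotvec(s["orientation"]).as_matrix();e=s["eef_pos"]
    b=p[:,:,0].astype(float)
    for u in cols:
        g=b[:,u]; rr=[r for r in range(r0,r1) if g[r]<105]
        a,c=rr[0],rr[-1]
        A=a-(105-g[a])/(g[a-1]-g[a]);C=c+(105-g[c])/(g[c+1]-g[c])
        Q=[T.T@(onz(ci,u,w,.087)-e)*1000 for w in(A,C)]
        print("col",u,"rows",round(A,1),round(C,1),"mid x",((Q[0]+Q[1])/2).round(2)[:2],"len",np.linalg.norm(Q[0]-Q[1]).round(1))
E
python3 - <<'E'
from h import *
z=np.load("pics/w6.npz");ci=vision.camera_info("wrist");p=z["p"]
fine(ci,p,roi=(228,244,306,350),rows=(272,277))
ends(ci,p,[314,315,316,340,341],215,290)
E
```

```text
stroke px 59 [313.5 236.1] tool [ 7.39 -8.13 68.47] dir world 57.3 len 8.6
stroke px 70 [341.1 236.3] tool [ 7.29  7.86 68.47] dir world 58.7 len 8.6
jaw -1 5 x -9.7 -7.3 inner y: med -8.16 innermost [-8.12 -8.16 -8.16 -8.29 -8.38]
jaw 1 5 x -9.7 -7.3 inner y: med 8.14 innermost [8.08 8.13 8.14 8.23 8.31]
col 314 rows 228.5 269.8 mid x [-0.93 -7.96] len 25.9
col 315 rows 228.6 269.7 mid x [-0.9  -7.37] len 25.8
col 316 rows 229.0 269.4 mid x [-0.94 -6.79] len 25.4
col 340 rows 228.0 269.7 mid x [-0.74  7.3 ] len 26.1
col 341 rows 228.2 269.8 mid x [-0.86  7.89] len 26.1
```

The jaw inner edges are at ±8.15 mm and the strokes at -8.13 and 7.86 mm. Along the strokes the offset is 0.2 mm. The tips are about 18 mm above the icing, so I lower 11.5 mm with tiny corrections.

```bash
python3 -m crank '[{"angular":[0,0,0],"linear":[-0.2,-0.1,0],"fingers":0.767},{"angular":[0,0,0],"linear":[0,0,4],"fingers":0.767},{"angular":[0,0,0],"linear":[0,0,4],"fingers":0.767},{"angular":[0,0,0],"linear":[0,0,2.5],"fingers":0.767},{"angular":[0,0,0],"linear":[0,0,1],"fingers":0.767}]' 
python3 -m crank '[{"angular":[0,0,0],"linear":[0,0,0],"fingers":0.767},{"angular":[0,0,0],"linear":[0,0,0],"fingers":0.767},{"angular":[0,0,0],"linear":[0,0,0],"fingers":0.767},{"angular":[0,0,0],"linear":[0,0,0],"fingers":0.767}]' 
python3 - <<'E'
from h import *
plan([.4954,-.1744,.144],np.radians(-31.3))
ci,p,P=wrist("w7"); jaws(P,42)
T=R.from_rotvec(telemetry.get_state()["orientation"]).as_matrix()
print("icing z",np.nanmedian(P[230:245,355:380,2]))
b=cv2.resize(p[190:300,270:390],None,fx=5,fy=5,interpolation=cv2.INTER_NEAREST);save("w7c",b)
E
```

```text
t: 12.2
eef_pos: [0.4949, -0.1736, 0.1435]
orientation: [-2.738, -1.539, 0.001]
ft_force: [-0.6, 0.0, -0.4]
width: 0.233
gripper_force: 5.9
t: 12.7
eef_pos: [0.4952, -0.1737, 0.1439]
orientation: [2.739, 1.539, 0.0]
ft_force: [-0.2, -0.2, -0.1]
width: 0.232
gripper_force: 5.9
t 12.7 tcp [ 0.4952 -0.1737  0.1439] yaw -31.33 w 0.232 gf 5.9 ft [-0.2 -0.2 -0.1]
turn(tool) [ 0.0002 -0.     -0.0005] rows 1.0 then shift [-0.5  0.5 -0.1] rows 1.0
L 42 62 x [-9.7  8.2] y [-10.6  -9.6  -8.6  -8.2  -7.7] zmax 46.0
L 46 54 x [-8.8  7.9] y [-9.8 -8.7 -7.9 -7.7 -7.7] zmax 50.0
L 54 909 x [-13.1  13.5] y [-18.3 -15.7  -7.6  -3.1  -2. ] zmax 58.0
L 58 114 x [-13.4  13.7] y [-18.5 -18.1 -16.9 -15.1  -2. ] zmax 60.0
R 42 67 x [-9.1  8. ] y [ 8.2  8.7  8.8  9.8 10.7] zmax 45.9
R 46 50 x [-9.6  8. ] y [7.7 7.9 8.3 9.2 9.9] zmax 49.9
R 50 5 x [-6.5  5.1] y [7.8 7.8 7.9 8.  8. ] zmax 51.5
R 54 1179 x [-13.   13.6] y [ 2.5  3.6 11.8 18.6 20. ] zmax 57.9
R 58 11 x [-13.1  12.5] y [ 2.5  3.1 14.9 19.  20. ] zmax 58.2
icing z 0.08720213706189842
```

View pics/w7c.png

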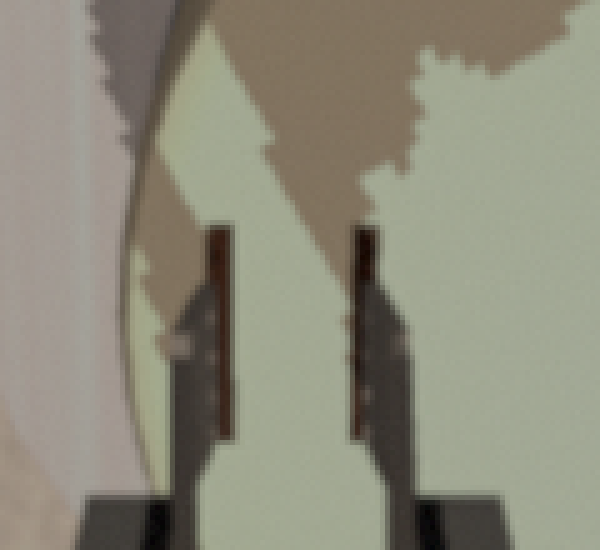

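The strokes peep out from under the jaws' inner edges on both sides: jaws at crop 217 and 365, stroke centres about 220 and 366. The tips are about 6 mm above the icing, the wrist force is nil and the grip is steady at 5.9 N, which is what a 16 mm gap should need.

```bash
python3 -c "
from station import sign_off
print(sign_off())"
```

```text
the job is handed in; nothing more can be done
None
```

The job is handed in: the crimper is held upright and squeezed to about a 16 mm gap, one jaw over the middle of each stroke and about 6 mm above the icing by my last wrist-camera measurement; the cake and board were not touched.

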